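# Try a sleeve on the gauge pin and sort it by fit

### The job

Slide the sleeve that lies on the station's two rods slowly and gently along them towards the gauge pin until it is fully home on the pin or its end stops against the pin's tip. Then, if it went on, draw it back off and lay it in the plain plywood tray beside the rods; if it did not go on, lay it in the steel tray with the round holes. Leave the waiting sleeve on its rack and do not disturb the other things on the bench.

Things in the scene. Friction and masses are not known exactly. Their poses are not given: they have to be found in the camera images.
- station: fit-test station, fixed: grey base plate 10 mm thick. Origin on the bench under the gauge pin's tip; x = push direction (from the tip along the pin to its mount), y across, z up; plate spans x -200..180, y -90..90 mm. Pin mount: block x 140..180, y -30..30, top at 86 mm. Trays lie either side of the rods (|y| 28..84), fences outside them (|y| 84..90, x -190..25, top 38 mm)
- cradle (a point): cradle of two level steel rods along the station's x (10 mm thick, centred at y +12 and -12 mm, tops 32 mm above the bench, x -195..87 mm of the station); this point is midway between the rods at their top height, x = -100 mm. A sleeve lying on them has its axis at y = 0, 62 mm above the bench, in line with the pin, and slides along them (friction about 0.5)
- nose (a point): centre of the flat end of the gauge pin, 62 mm above the bench; axes as station. The pin is a fixed level steel bar, 38 mm diameter, running 140 mm along +x from here to its mount. Fully home on it a sleeve has its centre at x = +30 mm, and 60 mm of bare pin is left between sleeve and mount. A sleeve that does not fit stops on the pin's end, centre at x = -50 mm
- stop (a point): top middle of the home stop: a low bar below the pin, x 80..88 mm of the station, 44 mm wide, top 41 mm above the bench; a sleeve fully home touches it with the lower part of its end
- sleeve_a: plain aluminium sleeve, outside diameter 64 mm, 100 mm long, 0.4 to 0.7 kg; origin: centre, x: axis. Two look alike outside: one is bored 42 mm and goes on the pin, the other 34 mm and does not. One (either) lies on the rods short of the pin; the other waits on the rack. A push across at axis height (5 to 15 N, least if the fingers rise as they push) rolls it over a rod, 2 mm up, into the tray
- sleeve_b: the other sleeve: same outside, mass range and frame as sleeve_a
- tray_plain: plywood tray with a plain floor, for a sleeve that fits: 196 x 56 mm, on one side of the rods or the other; origin under its centre (x = -85, y = +56 or -56, z = 10 mm of the station), axes as the station's; floor 4 mm thick, long walls 13 mm and end walls 21 mm high from its underside. A sleeve lying in it has its axis 36 mm above this origin and rocks there for a second or two before it rests
- tray_holed: bare steel tray with ten round holes 18 mm across in its floor, for a sleeve that does not fit; same size and frame as tray_plain, on the other side of the rods
- rack: small grey rest with two short rods for the waiting sleeve, fixed to the bench about 370 mm behind the pin's tip (station's -x), same direction; 120 x 70 mm, origin under its centre
- bearing: ball-bearing-like steel ring, 52 mm across, 16 mm high, lying on the station's base plate beside the pin
- flange: small brass flanged hub, 44 mm across, 24 mm high, on the station's base plate beside the pin
- brush: bench brush 170 mm long, lying across the gap between station and rack; origin under its middle
- oil: white oil bottle, 64 mm across, 170 mm high, standing on the bench
- gear: dark steel gear, 96 mm across its teeth, 40 mm high at the hub, lying on the bench
- spanner: open-ended spanner 190 mm long, lying on the bench
Not all that is in view belongs to the job. What is shaped like the sleeve_b but yellow is not meant. Leave any turquoise look-alike of the sleeve_a alone.

How it is judged:
By the outcome, as a careful person would: the job done as asked, in the order asked, and still so for the second after the job is handed in, with the robot touching nothing.
It also fails if it takes over 56 s, if anything falls off the work surface, if the arm or the gripper's body presses on something with over 40 N, if the wrist force passes 120 N, or if a joint passes its speed limit or range.

### The arm

A 7-joint arm with a two-finger parallel gripper is mounted at the origin on the work surface. World frame = base frame: x ahead of the robot, y to its left, z up, the work surface at z = 0. Lengths are in m, angles in rad, forces in N, time in s.
With the tool pointing down it reaches from about 0.425 to 0.875 m from the base axis. Payload 4.7 kg.
Tool frame: the origin (TCP) lies midway between the tips of the shut fingers; the grasp point (between the pads) lies 19 mm behind it (ctrl.grip_depth is the distance from the TCP to the grasp point, in m); z points along the fingers, y is the direction in which the jaws open and shut (so a half turn about z gives the same grasp; the last joint's range is limited). The gripper opens to 87 mm and grips with 3 to 60 N. Pads are 19 mm wide; open, the fingers measure 117 mm over their backs; the gripper's body (75 mm by 190 mm) begins 51 mm behind the grasp point.
Start: joints at [-1.097, 0.321, -0.07, 1.45, 0.023, 1.371, -0.057], TCP at [0.288, 0.582, 0.223] pointing down, gripper open.
Joint ranges: [-2.86, 2.86], [-0.3, 2.09], [-1.38, 1.24], [0.06, 2.45], [-1.56, 4.7], [0.09, 2.05], [-2.69, 2.69]. Speed limits (rad/s): [2.57, 2.57, 3.14, 3.14, 3.14, 3.14, 3.14].

### API

Orientations are given as a rotation vector (axis times angle).
In Python, from bench import ctrl gives the robot as it stands. The module is installed in compiled form; this text tells all that it offers.
- The arm moves only by the shell command python3 -m inch 'ROWS' [FORCE]. ROWS is JSON, a list of rows, each a list of 5 numbers: the opening, from -1 (shut) to 1 (fully open), so that 0 is half open, then the shift along the tool's x, y, z in mm, then the turn about the tool's z in rad. In form: [[fingers, tx, ty, tz, twist], ...]. A call has 1 to 5 rows; each row shifts and turns the pose as measured when the row begins, along the tool's axes as they then stand; what a row does not reach is not made up. A row lasts 1/8 s, in which the tool goes at most 62.5 mm and 10.7 degrees, less where a joint would pass 70% of its speed; a pose out of reach is approached as far as the arm can. A call is refused whole if a number of a shift passes 62.5 or a number of a turn 0.188, either way. A call with a gripper value outside its range is refused whole. The fingers move at their own pace and stop on an object; FORCE is the grip in N (left out, the last holds). Time passes only in rows, so rows that do not move let the fingers close. It gives the time, the measured TCP pose, the force and the opening at its end, in the units of the state.
- ctrl.get_state(): the state, without advancing time (a new reading comes with each control period).
- ctrl.get_image(name): name is "scene" or "top"; returns a dict with "color" (384x512x3 uint8, red, green, blue), "range_z" (384x512 float32, m along the optical axis (not along the pixel's ray), 0 where there is no reading), "K" (3x3 intrinsics, pixels), "R" (3x3) and "t" (3): a world point X has camera coordinates R X + t. Camera axes: x right, y down, z forward; pixel columns grow to the right and rows downward; lengths in m; the calibration is good to about 2 mm. A picture is of the moment at which its call begins.
- ctrl.close_job(): hands the job in, once; it reports no verdict.
The state is a dict: "time": time; "joint_positions": joint angles; "qd": joint speeds; "joint_torque": joint torques, N m; "position": TCP position; "tool_rot": TCP orientation; "ft_force": force on the tool from outside, world axes, zero at the start; "torque": the same for the moment, N m; "grip_width": opening from 0.0 (shut) to 1.0 (fully open).
Only numpy, scipy, OpenCV 4.12 (cv2) and the standard library are available. Lean on these libraries where they do the work, as an engineer would, in place of code of your own. Each camera call takes 0.05 s, during which the arm holds its last target. There are 200 camera calls.

## Working session

There is one attempt and no reset: what is moved stays moved. The work goes in short steps, Python scripts to look and compute and a shell command to move; the robot and the scene stay as the last step left them, time stands still between calls to the robot, and variables do not carry over. Pictures are saved under pics/ and viewed, about 8 in all and at most 12, crops included, and the job is handed in when it is done.

```bash
mkdir -p pics; cat > h.py <<'E'
from bench import ctrl
import numpy as np, cv2
from scipy.spatial.transform import Rotation as Ro
def img(n,save=None):
    d=ctrl.get_image(n)
    if save: cv2.imwrite('pics/'+save,d['color'][:,:,::-1])
    return d
def cloud(d):
    z=d['range_z']; v,u=np.indices(z.shape); K=d['K']
    c=np.stack([(u-K[0,2])/K[0,0]*z,(v-K[1,2])/K[1,1]*z,z],-1)
    P=(c-d['t'])@d['R']; P[z==0]=np.nan; return P
E
python3 - <<'E'
from h import *
a=img('top','t0.png');b=img('scene','s0.png')
np.savez('d0.npz',tc=a['color'],tp=cloud(a),sc=b['color'],sp=cloud(b))
cv2.imwrite('pics/ts.png',np.hstack([a['color'],b['color']])[:,:,::-1][:, :])
s=ctrl.get_state();print(s)
for d in(a,b):print(d['K'],d['R'],d['t'])
E
```

```text
{'time': 0.1, 'joint_positions': array([-1.09690177,  0.32173414, -0.07009406,  1.45156262,  0.02260568,
        1.37077691, -0.05692982]), 'qd': array([ 0.00031409, -0.00114984, -0.00135307, -0.00251524, -0.00018317,
        0.00204007,  0.0001519 ]), 'joint_torque': array([-2.23888342e-04, -4.92575061e+01, -4.05902881e-01, -3.13394344e+01,
       -6.41957740e-02,  3.96425498e-02,  7.93293657e-05]), 'position': array([0.2882681 , 0.58203274, 0.22157568]), 'tool_rot': array([-7.15818784e-01, -3.05865380e+00,  2.62076480e-03]), 'ft_force': array([ 0.67964466, -0.67733593,  0.30308759]), 'torque': array([-0.02694625,  0.00995794,  0.04116365]), 'grip_width': 1.0006472178433803}
[[353.49747413   0.         259.88857385]
 [  0.         353.49747413 196.71692493]
 [  0.           0.           1.        ]] [[ 0.00573002 -0.999959   -0.00701112]
 [-0.98213854 -0.00430899 -0.18810985]
 [ 0.18807192  0.00796376 -0.98212297]] [-0.03871414  0.48728019  0.92796711]
[[388.95131184   0.         255.93382802]
 [  0.         388.95131184 195.85847759]
 [  0.           0.           1.        ]] [[ 0.61255832  0.79036422 -0.00983337]
 [ 0.47973143 -0.38163738 -0.79007004]
 [-0.62819587  0.4792466  -0.61293771]] [-0.28253953 -0.20207912  1.53815259]
```

View pics/t0.png

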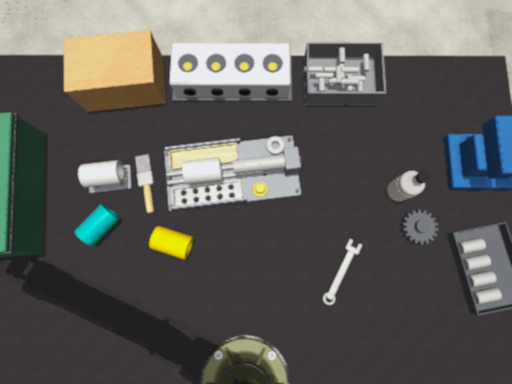

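View pics/s0.png

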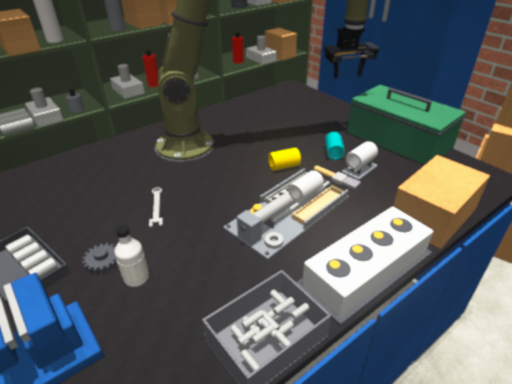

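The top view shows the station at about (165–300, 135–210). The sleeve on the rods is at (202,170), with the pin running to its mount at (290,160). The plain tray is on the far side (205,155) and the holed tray on the near side (207,195). The scene view agrees.

```bash
python3 - <<'E'
from h import *
d=np.load('d0.npz');P=d['tp'];C=d['tc']
roi=np.zeros(P.shape[:2],bool);roi[125:215,155:310]=1
z=P[...,2]
def st(m,n):
    q=P[m][:,:2];r=cv2.minAreaRect(q.astype(np.float32));print(n,len(q),q.mean(0),r, z[m].max())
st(roi&(z>.004)&(z<.02),'plate')
st(roi&(z>.004),'all')
st(roi&(z>.083)&(z<.0885)&(np.indices(z.shape)[1]>275),'mounttop')
s=roi&(z>.075)&(np.indices(z.shape)[1]<228)
st(s,'sleeve'); 
p=roi&(z>.066)&(np.indices(z.shape)[1]>230)&(np.indices(z.shape)[1]<284)
st(p,'pin')
for n,m in(('s',s),('p',p)):
    q=P[m];vx,vy,x0,y0=cv2.fitLine(q[:,:2].astype(np.float32),2,0,.01,.01).ravel();print(n,vx,vy,x0,y0,np.percentile(q[:,2],[50,90,98]))
# height profile on row through axis
for u in range(160,304,3):
    col=z[130:215,u];v=np.nanargmax(col)+130;print(u,v,P[v,u].round(4),end=' | ')
R=P[70:220,60:150];m=np.zeros_like(roi);m[150:205,70:130]=1
st(m&(z>.055),'rack sleeve')
E
python3 -c "
import cv2;a=cv2.imread('pics/t0.png')[120:225,150:310];cv2.imwrite('pics/t0c.png',cv2.resize(a,None,fx=5,fy=5,interpolation=2))"
```

```text
plate 4731 [0.55943821 0.0472945 ] ((0.5790277123451233, 0.05685245990753174), (0.2627370357513428, 0.4370118975639343), 0.28998032212257385) 0.019954340044297785
all 8241 [0.56307989 0.04728257] ((0.5790277123451233, 0.05685245990753174), (0.2627370357513428, 0.4370118975639343), 0.28998032212257385) 0.0982089537580954
mounttop 282 [ 0.58938814 -0.12000885] ((0.5881047248840332, -0.10948863625526428), (0.05929618328809738, 0.06120631843805313), 7.185810565948486) 0.08846524675188015
sleeve 763 [0.55436731 0.12179235] ((0.5571352243423462, 0.12318544089794159), (0.058895766735076904, 0.09998612850904465), 7.901388168334961) 0.0982089537580954
pin 655 [ 0.57551195 -0.03217766] ((0.5767989754676819, -0.03324437886476517), (0.04620309919118881, 0.1438983678817749), 12.46882152557373) 0.08606983985398847
s 0.12217506 -0.9925086 0.5543673 0.121792346 [0.08961163 0.09380306 0.09584047]
p 0.14185596 -0.9898873 0.57551193 -0.03217766 [0.07772897 0.08114819 0.0828445 ]
160 159 [0.607  0.2584 0.005 ] | 163 146 [0.6474 0.2523 0.0037] | 166 147 [0.6323 0.2329 0.0393] | 169 148 [0.6296 0.2244 0.0
[... 981 characters left out ...]
62 [ 0.5762 -0.0336  0.0816] | 262 161 [ 0.5788 -0.0417  0.0827] | 265 161 [ 0.5793 -0.0498  0.0811] | 268 159 [ 0.5846 -0.0579  0.082 ] | 271 158 [ 0.5875 -0.066   0.0819] | 274 159 [ 0.5845 -0.0741  0.0826] | 277 157 [ 0.5906 -0.0823  0.0811] | 280 157 [ 0.5906 -0.0904  0.0814] | 283 151 [ 0.6061 -0.0984  0.0861] | 286 153 [ 0.5995 -0.1063  0.0891] | 289 159 [ 0.5828 -0.1142  0.0886] | 292 159 [ 0.5825 -0.1222  0.0898] | 295 147 [ 0.6171 -0.1309  0.0871] | 298 162 [ 0.5752 -0.1385  0.0863] | 301 134 [ 0.6864 -0.1572  0.0031] | rack sleeve 922 [0.54155211 0.39634812] ((0.5469306707382202, 0.3996475636959076), (0.06323203444480896, 0.10041490942239761), 7.700249671936035) 0.09845206189046049
```

View pics/t0c.png

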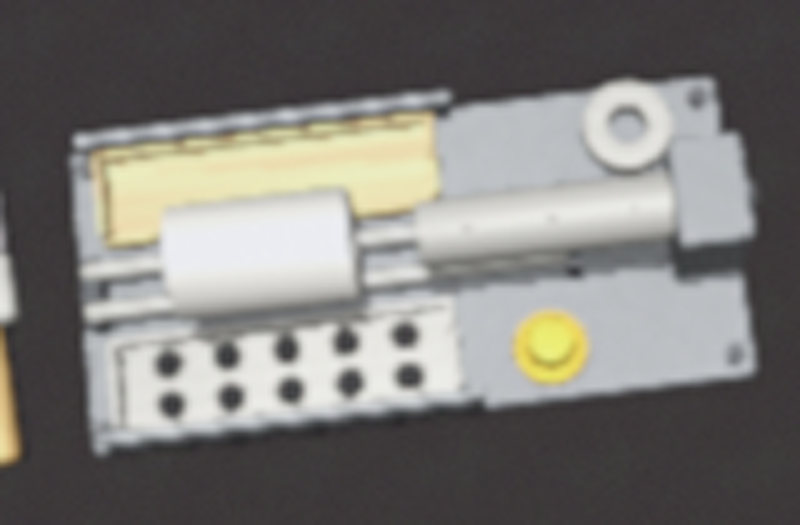

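The crop confirms the layout: pin tip at about u=233, mount top at u=284–299, and the sleeve clear of the pin. Next I'll refine the axis with one joint cylinder fit and work out the tool-axis moves.

```bash
cat >> h.py <<'E'
def stn():
    T=np.load('stn.npy'); return T  # tipx,tipy,yaw
def fr():
    x,y,w=stn();return np.array([x,y,0]),Ro.from_euler('z',w).as_matrix()
def go(tx,ty,tz):
    s=ctrl.get_state();o,A=fr();T=Ro.from_rotvec(s['tool_rot']).as_matrix();p=s['position']
    d=T.T@(o+A@np.array([tx,ty,tz])/1e3-p)*1e3
    B=A.T@T   # jaws y -> station y
    tw=(-np.arctan2(B[0,1],B[1,1]))
    tw=(tw+np.pi/2)%np.pi-np.pi/2
    # sign: twist about tool z (down)
    print('t',round(s['time'],2),'stn',((p-o)@A*1e3).round(1),'F',(s['ft_force']@A).round(1),'g',round(s['grip_width'],3))
    print('delta tool',d.round(1),'twist(world ccw)',round(tw,3),'-> tool',round(tw*np.sign(T[2,2]),3));print(B.round(3).tolist(),'q',s['joint_positions'].round(2))
E
python3 - <<'E'
from h import *
from scipy.optimize import least_squares
d=np.load('d0.npz');P=d['tp'];z=P[...,2];u=np.indices(z.shape)[1]
roi=np.zeros(z.shape,bool);roi[125:215,155:310]=1
S=P[roi&(z>.072)&(u<217)&(u>185)];Q=P[roi&(z>.070)&(u>237)&(u<280)]
m=P[...,:2]
def f(k):
    c,w,h=k;a=np.array([np.cos(w),np.sin(w)]);n=np.array([-a[1],a[0]])
    r=[]
    for pts,R in((S,.032),(Q,.019)):
        e=(pts[:,:2]-[.5665,.04])@n-c; r.append(np.hypot(e,pts[:,2]-.062-h)-R)
    return np.concatenate(r)
r=least_squares(f,[0,-1.437,0],loss='soft_l1',f_scale=.001);print(r.x,np.degrees(r.x[1]),np.abs(r.fun).mean())
c,w,h=r.x;a=np.array([np.cos(w),np.sin(w)]);n=np.array([-a[1],a[0]])
o=np.array([.5665,.04])+n*c
def xs(mm): return (P[mm][:,:2]-o)@a*1e3
t=roi&(abs((m-o)@n)<.01)
for nm,mm in(('sleeve',t&(z>.088)&(u<228)),('pin',t&(z>.076)&(z<.0845)&(u>228)),('mount',roi&(abs((m-o)@n)<.028)&(z>.083)&(u>270))):
    print(nm,np.percentile(xs(mm),[0,1,3,50,97,99,100]).round(1))
pl=roi&(z>.006)&(z<.014);print('plate',np.percentile(xs(pl),[0,.5,1,99,99.5,100]).round(1),np.percentile((P[pl][:,:2]-o)@n*1e3,[0,.5,1,99,99.5,100]).round(1))
np.save('stn0.npy',[*o,w])
np.save('stn.npy',[*o,w]);go(-85,0,160)
E
```

```text
[ 2.59166785e-03 -1.44221795e+00 -6.54157318e-04] -82.63300167213387 0.0011298299508980519
sleeve [-132.7 -131.8 -129.8  -83.7  -36.3  -34.6  -33.7]
pin [  2.4   3.7   6.5  76.6 161.  172.8 180.8]
mount [109.3 131.9 142.6 161.3 180.  181.2 181.6]
plate [-215.8 -196.9 -195.6  178.5  180.1  182. ] [-90.8 -90.  -89.8  86.9  87.8 169. ]
t 0.1 stn [-573.2 -209.   221.6] F [0.8 0.6 0.3] g 1.001
delta tool [-444.8 -290.    62.1] twist(world ccw) 0.982 -> tool -0.982
[[-0.555, -0.832, 0.001], [-0.832, 0.555, -0.001], [-0.0, -0.002, -1.0]] q [-1.1   0.32 -0.07  1.45  0.02  1.37 -0.06]
```

```bash
sed -i 's/tw=(-np.arctan2(B\[0,1\],B\[1,1\]))/tw=np.arctan2(B[0,1],B[1,1])/' h.py
python3 -m inch '[[1,-48,-32,0,0],[1,-48,-32,0,0],[1,-48,-32,0,0],[1,-48,-32,0,0],[1,-48,-32,0,0]]' 8; python3 -c "
from h import *;go(-83,0,160)"
```

```text
time: 0.72
position: [0.4319, 0.3296, 0.2179]
tool_rot: [-0.697, -3.059, 0.007]
ft_force: [0.4, 0.5, -0.4]
grip_width: 1.001
t 0.72 stn [-304.4  -99.   217.9] F [-0.5  0.4 -0.4] g 1.001
delta tool [-203.9 -131.4   57.9] twist(world ccw) -0.994 -> tool 0.994
[[-0.545, -0.838, 0.003], [-0.838, 0.545, -0.006], [0.003, -0.005, -1.0]] q [-0.79  0.1   0.09  1.72 -0.01  1.32  0.43]
```

```bash

python3 -m inch '[[1,-48,-31,10,0],[1,-48,-31,10,0],[1,-48,-31,10,0],[1,-45,-28,5,0],[1,0,0,0,0.18]]' 8;python3 -m inch '[[1,0,0,0,0.185],[1,0,0,0,0.185],[1,0,0,0,0.185],[1,0,0,0,0.185],[1,0,0,0,0.1]]'; python3 -c "
from h import *;go(-83,0,160)"
```

```text
time: 1.35
position: [0.5537, 0.1249, 0.1807]
tool_rot: [-0.989, -2.978, 0.011]
ft_force: [-1.0, 1.3, -0.3]
grip_width: 1.0
time: 1.98
position: [0.5523, 0.1226, 0.1778]
tool_rot: [-2.126, -2.309, 0.019]
ft_force: [0.6, 0.8, 1.1]
grip_width: 1.001
t 1.98 stn [-83.7  -6.1 177.8] F [-0.8  0.7  1.1] g 1.001
delta tool [-0.3  6.3 17.7] twist(world ccw) 0.047 -> tool -0.047
[[-0.999, 0.046, 0.006], [0.046, 0.999, -0.011], [-0.006, -0.011, -1.0]] q [-0.6   0.18  0.37  1.73 -0.06  1.26 -0.13]
```

```bash

python3 -m inch '[[1,0,6,0,-0.045],[1,0,0,30,0],[1,0,0,30,0]]';python3 -c "
from h import *;go(-83,0,54);img('top','t1.png')"
```

```text
time: 2.35
position: [0.5589, 0.1232, 0.1178]
tool_rot: [-2.074, -2.358, 0.014]
ft_force: [-0.3, 0.0, -0.6]
grip_width: 1.001
t 2.35 stn [-83.5   0.6 117.8] F [-0.1 -0.3 -0.6] g 1.001
delta tool [-0.2 -0.1 63.8] twist(world ccw) 0.001 -> tool -0.001
[[-1.0, 0.001, 0.005], [0.001, 1.0, -0.008], [-0.005, -0.008, -1.0]] q [-0.58  0.24  0.37  1.78 -0.09  1.14 -0.06]
```

View pics/t1.png

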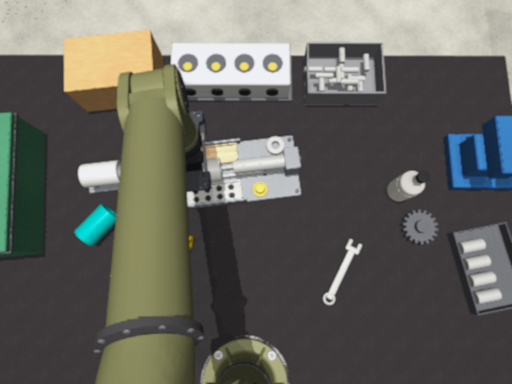

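The arm covers most of the station, but the gripper (about 200,165) is over the sleeve and the pin is still in view. I'll descend and grip lightly.

```bash

python3 -m inch '[[1,0,0,25,0],[1,0,0,24,0],[1,0,0,14,0],[0.6,0,0,0,0],[0.4,0,0,0,0]]' 10;python3 -c "
from h import *;go(-83,0,54)"; python3 -m inch '[[0,0,0,0,0],[-1,0,0,0,0],[-1,0,0,0,0],[-1,0,0,0,0]]' 10;python3 -c "
from h import *;go(-83,0,54);img('scene','s1.png')"
```

```text
time: 3.02
position: [0.5552, 0.122, 0.0496]
tool_rot: [-2.071, -2.355, 0.025]
ft_force: [-0.9, 0.3, 0.6]
grip_width: 0.856
t 3.02 stn [-82.8  -3.3  49.6] F [-0.5 -0.9  0.6] g 0.856
delta tool [ 0.2  3.2 -4.4] twist(world ccw) 0.0 -> tool -0.0
[[-1.0, 0.0, 0.007], [0.0, 1.0, -0.016], [-0.007, -0.016, -1.0]] q [-0.57  0.32  0.36  1.84 -0.12  1.02 -0.04]
time: 3.52
position: [0.5562, 0.1223, 0.0508]
tool_rot: [-2.072, -2.356, 0.021]
ft_force: [0.6, 0.2, -2.6]
grip_width: 0.73
t 3.52 stn [-82.9  -2.2  50.8] F [-0.1  0.6 -2.6] g 0.73
delta tool [ 0.   2.2 -3.2] twist(world ccw) 0.0 -> tool -0.0
[[-1.0, 0.0, 0.006], [0.0, 1.0, -0.013], [-0.006, -0.013, -1.0]] q [-0.57  0.32  0.36  1.84 -0.12  1.02 -0.04]
```

View pics/s1.png

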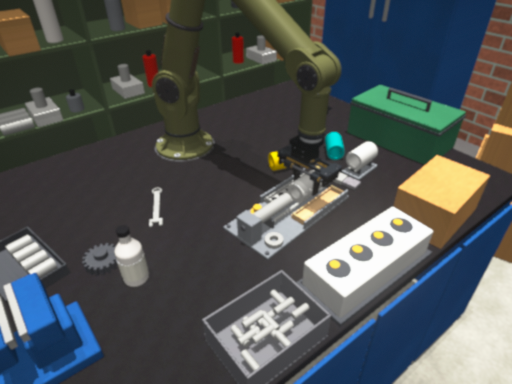

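```bash

python3 -m inch '[[-1,-3,0,0,0],[-1,-3,0,0,0],[-1,-3,0,0,0],[-1,-3,0,0,0],[-1,-3,0,0,0]]' 10;python3 -c "
from h import *;go(-50,0,54)";python3 -m inch '[[-1,-3,0,0,0],[-1,-3,0,0,0],[-1,-3,0,0,0]]' ;python3 -c "
from h import *;go(-50,0,54)"
```

```text
time: 4.2
position: [0.5578, 0.1088, 0.0508]
tool_rot: [-2.069, -2.357, 0.019]
ft_force: [0.9, 2.0, -3.1]
grip_width: 0.735
t 4.2 stn [-69.3  -2.4  50.8] F [-1.8  1.1 -3.1] g 0.735
delta tool [-19.3   2.3  -3.1] twist(world ccw) -0.001 -> tool 0.001
[[-1.0, -0.001, 0.004], [-0.001, 1.0, -0.013], [-0.004, -0.013, -1.0]] q [-0.55  0.32  0.36  1.85 -0.13  1.02 -0.01]
time: 4.58
position: [0.559, 0.0991, 0.0508]
tool_rot: [-2.069, -2.356, 0.019]
ft_force: [-0.1, 1.5, -2.9]
grip_width: 0.728
t 4.58 stn [-59.5  -2.4  50.8] F [-1.5  0.1 -2.9] g 0.728
delta tool [-9.6  2.4 -3.2] twist(world ccw) -0.001 -> tool 0.001
[[-1.0, -0.001, 0.004], [-0.001, 1.0, -0.013], [-0.004, -0.013, -1.0]] q [-0.54  0.31  0.37  1.85 -0.13  1.02  0.01]
```

```bash

python3 -m inch '[[-1,-2,0,0,0],[-1,-2,0,0,0],[-1,-2,0,0,0]]' ;python3 -m inch '[[-1,-2,0,0,0],[-1,-2,0,0,0]]';python3 -m inch '[[-1,-2,0,0,0],[-1,-2,0,0,0]]';python3 -c "
from h import *;go(-50,0,54)"
```

```text
time: 4.95
position: [0.5599, 0.0927, 0.0509]
tool_rot: [-2.069, -2.356, 0.019]
ft_force: [0.8, 1.8, -2.4]
grip_width: 0.736
time: 5.2
position: [0.5604, 0.0885, 0.0509]
tool_rot: [-2.069, -2.356, 0.019]
ft_force: [0.4, 2.8, -3.2]
grip_width: 0.736
time: 5.45
position: [0.5606, 0.0867, 0.0509]
tool_rot: [-2.067, -2.355, 0.016]
ft_force: [-0.9, 7.7, -3.5]
grip_width: 0.738
t 5.45 stn [-47.   -2.5  50.9] F [-7.7  0.1 -3.5] g 0.738
delta tool [ 3.   2.4 -3.1] twist(world ccw) -0.002 -> tool 0.002
[[-1.0, -0.002, 0.0], [-0.002, 1.0, -0.013], [-0.0, -0.013, -1.0]] q [-0.52  0.31  0.37  1.85 -0.13  1.02  0.04]
```

Contact shows at tool x = -47: the axial force is 7.7 N and the arm has stalled, near the -50 a sleeve that does not fit would give. However, the grip was carrying about 3 N of the sleeve's weight, so a slightly lifted sleeve could be catching on the rim. I'll release it and repeat the push from behind with the sleeve resting freely on the rods.

```bash

python3 -m inch '[[-1,1,0,0,0],[0.4,0,0,0,0],[1,0,0,0,0],[1,0,0,0,0],[1,0,0,0,0]]';python3 -m inch '[[1,0,2,-30,0],[1,0,0,-35,0],[1,40,0,0,0],[0,40,0,0,0],[0,15,0,0,0]]';python3 -c "
from h import *;go(-125,0,52);b=img('scene');cv2.imwrite('pics/s2.png',cv2.resize(b['color'][130:270,210:400,::-1],None,fx=4,fy=4,interpolation=2))"
```

```text
time: 6.08
position: [0.5614, 0.0847, 0.0519]
tool_rot: [-2.07, -2.356, 0.018]
ft_force: [-0.7, 0.0, -0.6]
grip_width: 0.967
time: 6.7
position: [0.5532, 0.1777, 0.1196]
tool_rot: [-2.08, -2.351, 0.018]
ft_force: [-0.1, -0.4, -0.6]
grip_width: 0.85
t 6.7 stn [-138.3    1.9  119.6] F [ 0.3 -0.1 -0.6] g 0.85
delta tool [-13.   -1.1  67.7] twist(world ccw) 0.006 -> tool -0.006
[[-1.0, 0.006, 0.005], [0.006, 1.0, -0.011], [-0.005, -0.011, -1.0]] q [-0.65  0.26  0.33  1.76 -0.09  1.15 -0.16]
```

View pics/s2.png

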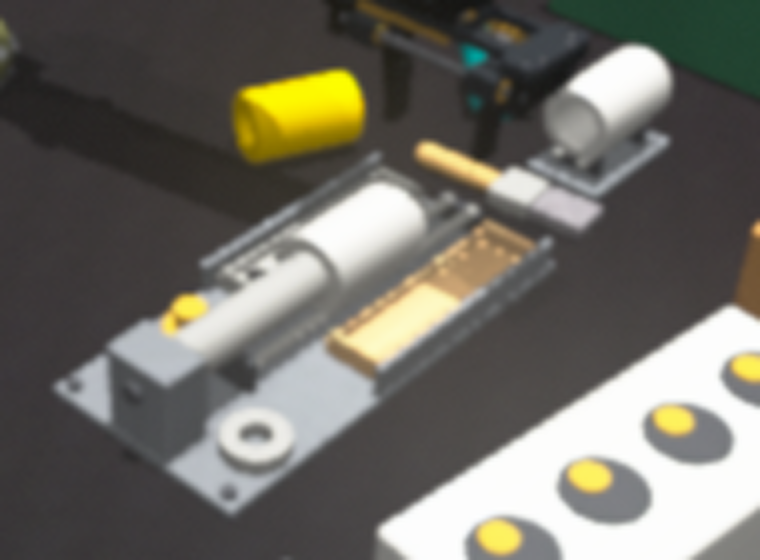

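The scene crop shows the sleeve's end at the pin tip (300,245), not on it, and lying level on the rods. Now I'll push from behind with the fingers half open, one on each side of the rim.

```bash

python3 -m inch '[[0,0,-2,30,0],[0,0,0,30,0],[0,0,0,8,0],[0,-5,0,0,0],[0,-4,0,0,0]]';python3 -c "
from h import *;go(-110,0,52)"; python3 -m inch '[[0,-4,0,0,0],[0,-4,0,0,0],[0,-3,0,0,0]]';python3 -c "
from h import *;go(-110,0,52)"
```

```text
time: 7.38
position: [0.5539, 0.1629, 0.0516]
tool_rot: [2.085, 2.349, -0.019]
ft_force: [0.2, -0.0, 0.2]
grip_width: 0.501
t 7.38 stn [-123.5    0.7   51.6] F [0.1 0.2 0.2] g 0.501
delta tool [-13.5  -0.6  -0.2] twist(world ccw) 0.01 -> tool -0.01
[[-1.0, 0.01, 0.008], [0.01, 1.0, -0.009], [-0.008, -0.009, -1.0]] q [-0.62  0.33  0.33  1.83 -0.12  1.02 -0.12]
time: 7.75
position: [0.557, 0.1509, 0.0541]
tool_rot: [2.085, 2.347, -0.013]
ft_force: [-1.1, -0.2, -0.3]
grip_width: 0.506
t 7.75 stn [-111.2    2.2   54.1] F [ 0.  -1.1 -0.3] g 0.506
delta tool [-1.2 -2.2  2.1] twist(world ccw) 0.011 -> tool -0.011
[[-1.0, 0.011, 0.007], [0.011, 1.0, -0.005], [-0.007, -0.005, -1.0]] q [-0.6   0.32  0.34  1.83 -0.12  1.02 -0.1 ]
```

```bash

python3 -m inch '[[0,-2,-1,0,-0.01],[0,-2,0,0,0]]'; python3 -m inch '[[0,-2,0,0,0],[0,-2,0,0,0]]';python3 -c "
from h import *;go(-110,0,52)"
```

```text
time: 8.0
position: [0.5566, 0.1467, 0.0544]
tool_rot: [2.073, 2.358, -0.013]
ft_force: [-0.9, 1.2, 0.1]
grip_width: 0.498
time: 8.25
position: [0.5566, 0.1466, 0.0544]
tool_rot: [-2.071, -2.361, 0.007]
ft_force: [-0.9, 4.9, -1.5]
grip_width: 0.498
t 8.25 stn [-106.9    1.2   54.4] F [-5.  -0.3 -1.5] g 0.498
delta tool [ 3.1 -1.2  2.4] twist(world ccw) -0.002 -> tool 0.002
[[-1.0, -0.002, 0.002], [-0.002, 1.0, -0.004], [-0.002, -0.004, -1.0]] q [-0.59  0.32  0.34  1.83 -0.12  1.02 -0.08]
```

```bash

python3 -m inch '[[0,-4,0,0,0],[0,-4,0,0,0]]'; python3 -c "
from h import *;go(-110,0,52)"; python3 -m inch '[[0,-5,0,0,0],[0,-5,0,0,0]]'; python3 -c "
from h import *;go(-110,0,52)"
```

```text
time: 8.5
position: [0.5564, 0.1466, 0.0546]
tool_rot: [-2.062, -2.359, -0.003]
ft_force: [-1.2, 8.9, -1.2]
grip_width: 0.497
t 8.5 stn [-107.1    1.1   54.6] F [-9.  -0.1 -1.2] g 0.497
delta tool [ 2.9 -1.1  2.6] twist(world ccw) -0.006 -> tool 0.006
[[-1.0, -0.006, -0.007], [-0.006, 1.0, -0.004], [0.007, -0.004, -1.0]] q [-0.59  0.31  0.34  1.83 -0.13  1.01 -0.06]
time: 8.75
position: [0.5563, 0.1469, 0.0548]
tool_rot: [-2.051, -2.357, -0.016]
ft_force: [-1.6, 10.4, -1.9]
grip_width: 0.498
t 8.75 stn [-107.3    1.    54.8] F [-10.5  -0.3  -1.9] g 0.498
delta tool [ 2.6 -0.9  2.8] twist(world ccw) -0.01 -> tool 0.01
[[-1.0, -0.01, -0.019], [-0.01, 1.0, -0.003], [0.019, -0.003, -1.0]] q [-0.58  0.31  0.33  1.84 -0.14  1.01 -0.05]
```

Stopped dead at 10.5 N with the sleeve resting freely on the rods and its end on the pin tip. It does not fit, so it goes to the holed tray on the station's -y side. I'll back off, rise and re-grip.

```bash

python3 -m inch '[[0,12,0,0,0.01],[0,5,0,-30,0],[0.3,0,-2,-40,0],[1,0,0,0,0],[1,0,0,0,0]]';python3 -c "
from h import *;go(-49,-1,54)"; python3 -m inch '[[1,-35,0,0,0],[1,-35,0,0,0],[1,0,0,0,0],[1,0,0,0,0]]';python3 -c "
from h import *;go(-49,-1,54)"
```

```text
time: 9.38
position: [0.5516, 0.1602, 0.1254]
tool_rot: [-2.066, -2.349, -0.005]
ft_force: [0.8, 0.7, -0.1]
grip_width: 0.759
t 9.38 stn [-121.1   -2.   125.4] F [-0.6  0.9 -0.1] g 0.759
delta tool [-73.    1.5  70.5] twist(world ccw) 0.001 -> tool -0.001
[[-1.0, 0.001, -0.012], [0.001, 1.0, -0.007], [0.012, -0.007, -1.0]] q [-0.62  0.24  0.34  1.77 -0.1   1.15 -0.12]
time: 9.88
position: [0.5584, 0.0889, 0.1202]
tool_rot: [-2.064, -2.348, 0.006]
ft_force: [-0.1, 0.3, -0.0]
grip_width: 0.998
t 9.88 stn [-49.5  -4.4 120.2] F [-0.3 -0.1 -0. ] g 0.998
delta tool [-1.1  4.3 66.1] twist(world ccw) -0.0 -> tool 0.0
[[-1.0, -0.0, -0.009], [-0.0, 1.0, -0.013], [0.009, -0.013, -1.0]] q [-0.53  0.23  0.38  1.79 -0.1   1.15  0.01]
```

```bash

python3 -m inch '[[1,0,5,0,0],[1,0,0,22,0],[1,0,0,22,0],[1,0,0,18,0],[1,0,0,0,0]]';python3 -c "
from h import *;go(-49,-1,55)"
```

```text
time: 10.5
position: [0.5631, 0.0958, 0.0554]
tool_rot: [-2.054, -2.355, 0.005]
ft_force: [-0.1, -0.7, -0.0]
grip_width: 1.002
t 10.5 stn [-55.8   1.2  55.4] F [ 0.6 -0.2 -0. ] g 1.002
delta tool [-6.7 -2.2  0.4] twist(world ccw) -0.008 -> tool 0.008
[[-1.0, -0.008, -0.01], [-0.008, 1.0, -0.013], [0.01, -0.013, -1.0]] q [-0.52  0.32  0.37  1.84 -0.14  1.03  0.04]
```

```bash

python3 -m inch '[[1,-7,-1,0,0.008],[0.6,0,0,0,0],[-1,0,0,0,0],[-1,0,0,0,0],[-1,0,0,0,0]]' 25;python3 -c "
from h import *;go(-49,-1,55)"; python3 -m inch '[[-1,0,0,-4,0],[-1,0,0,-8,0],[-1,0,0,-8,0],[-1,0,0,0,0]]' 30;python3 -c "
from h import *;go(-80,-57,75)"
```

```text
time: 11.12
position: [0.5611, 0.0879, 0.0573]
tool_rot: [-2.062, -2.344, 0.009]
ft_force: [1.8, -0.2, -3.2]
grip_width: 0.731
t 11.12 stn [-48.2  -1.8  57.3] F [ 0.4  1.8 -3.2] g 0.731
delta tool [0.8 0.8 2.3] twist(world ccw) 0.001 -> tool -0.001
[[-1.0, 0.001, -0.011], [0.001, 1.0, -0.018], [0.011, -0.018, -1.0]] q [-0.52  0.31  0.37  1.84 -0.14  1.03  0.05]
time: 11.62
position: [0.5607, 0.0879, 0.077]
tool_rot: [-2.061, -2.343, 0.012]
ft_force: [-0.2, 0.0, -6.1]
grip_width: 0.734
t 11.62 stn [-48.2  -2.2  77. ] F [-0.1 -0.2 -6.1] g 0.734
delta tool [ 31.7 -54.7   3.4] twist(world ccw) 0.0 -> tool -0.0
[[-1.0, 0.0, -0.011], [0.001, 1.0, -0.019], [0.011, -0.019, -1.0]] q [-0.52  0.29  0.38  1.82 -0.13  1.07  0.04]
```

```bash

python3 -m inch '[[-1,10,0,0,0],[-1,11,-14,0,0],[-1,10,-15,0,0],[-1,0,-15,0,0],[-1,0,-11,0,0]]' 30;python3 -c "
from h import *;go(-80,-57,42);b=img('scene');cv2.imwrite('pics/s3.png',cv2.resize(b['color'][130:270,210:400,::-1],None,fx=4,fy=4,interpolation=2))"
```

```text
time: 12.25
position: [0.4965, 0.1152, 0.0775]
tool_rot: [-2.057, -2.344, 0.015]
ft_force: [0.4, 0.1, -5.2]
grip_width: 0.734
t 12.25 stn [-83.5 -62.4  77.5] F [-0.1  0.4 -5.2] g 0.734
delta tool [-3.9  6.2 35.3] twist(world ccw) -0.002 -> tool 0.002
[[-1.0, -0.002, -0.011], [-0.002, 1.0, -0.022], [0.011, -0.022, -1.0]] q [-0.6   0.17  0.36  1.96 -0.08  1.05 -0.07]
```

View pics/s3.png

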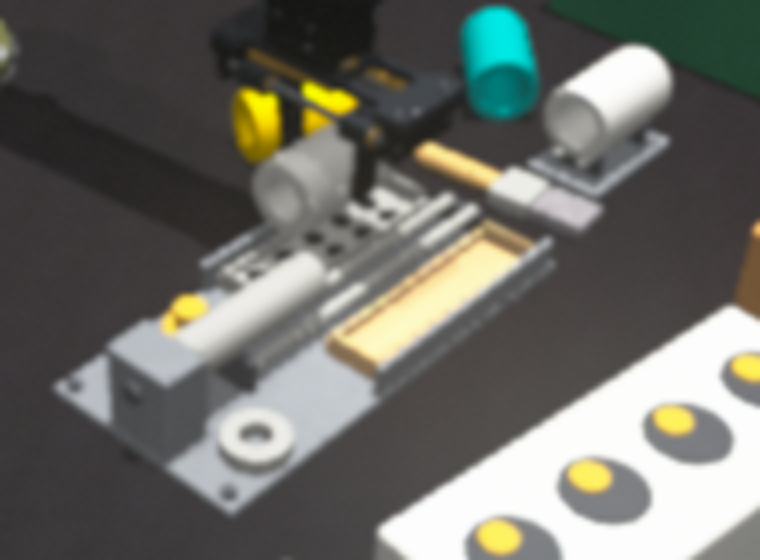

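The sleeve hangs level over the holed tray (310,190). Its visible bore is smaller than that of the sleeve on the rack, which agrees with the no-fit result. Lowering it now.

```bash

python3 -m inch '[[-1,0,6,0,0],[-1,0,0,8,0],[-1,0,0,8,0],[-1,0,0,8,0],[-1,0,0,0,0]]';python3 -c "
from h import *;go(-80,-57,43)"
```

```text
time: 12.92
position: [0.5013, 0.1161, 0.0512]
tool_rot: [-2.057, -2.343, 0.016]
ft_force: [-0.5, -0.6, -5.7]
grip_width: 0.73
t 12.93 stn [-83.9 -57.5  51.2] F [ 0.6 -0.6 -5.7] g 0.73
delta tool [-4.   0.7  8.1] twist(world ccw) -0.002 -> tool 0.002
[[-1.0, -0.002, -0.011], [-0.001, 1.0, -0.023], [0.011, -0.023, -1.0]] q [-0.59  0.21  0.35  1.97 -0.1   1.   -0.06]
```

```bash

python3 -m inch '[[-1,0,0,4,0],[-1,0,0,2,0],[-1,0,0,0,0]]';python3 -m inch '[[-1,0,0,2,0],[-1,0,0,0,0]]';python3 -c "
from h import *;go(-80,-57,43)"
```

```text
time: 13.3
position: [0.5027, 0.1164, 0.0456]
tool_rot: [-2.058, -2.344, 0.012]
ft_force: [-0.2, 0.8, -5.4]
grip_width: 0.735
time: 13.55
position: [0.5032, 0.1166, 0.0439]
tool_rot: [-2.059, -2.344, 0.011]
ft_force: [1.3, 0.4, -6.5]
grip_width: 0.73
t 13.55 stn [-84.  -55.6  43.9] F [-0.2  1.3 -6.5] g 0.73
delta tool [-4.  -1.4  0.8] twist(world ccw) -0.001 -> tool 0.001
[[-1.0, -0.001, -0.012], [-0.001, 1.0, -0.019], [0.012, -0.019, -1.0]] q [-0.59  0.22  0.35  1.97 -0.11  0.98 -0.05]
```

```bash

python3 -m inch '[[-1,0,-1,2,0],[-1,0,0,0,0]]';python3 -m inch '[[0.5,0,0,0,0],[0.6,0,0,0,0],[1,0,0,0,0],[1,0,0,0,0],[1,0,0,0,0]]';python3 -c "
from h import *;go(-80,-57,43)"
```

```text
time: 13.8
position: [0.5035, 0.1167, 0.0426]
tool_rot: [-2.06, -2.346, 0.006]
ft_force: [0.7, 0.5, -5.8]
grip_width: 0.731
time: 14.42
position: [0.5035, 0.117, 0.0438]
tool_rot: [-2.059, -2.346, 0.006]
ft_force: [-0.3, 0.3, 0.0]
grip_width: 0.984
t 14.43 stn [-84.5 -55.2  43.8] F [-0.3 -0.2  0. ] g 0.984
delta tool [-4.5 -1.8  0.8] twist(world ccw) -0.001 -> tool 0.001
[[-1.0, -0.001, -0.013], [-0.001, 1.0, -0.016], [0.013, -0.016, -1.0]] q [-0.59  0.22  0.35  1.97 -0.11  0.98 -0.05]
```

Released. I'll rise, then swing clear to the right so the station can be seen.

```bash

python3 -m inch '[[1,0,0,-25,0],[1,0,0,-40,0],[1,0,0,-50,0],[1,0,0,-50,0],[1,-40,0,-20,0]]';python3 -m inch '[[1,-55,0,0,0],[1,-55,0,0,0],[1,-55,0,0,0],[1,-55,0,0,0],[1,-55,0,0,0]]';python3 -m inch '[[1,-55,0,0,0],[1,-50,0,0,0],[1,0,0,0,0],[1,0,0,0,0],[1,0,0,0,0]]';python3 - <<'E'
from h import *
go(0,0,200)
a=img('top');np.savez('d1.npz',tc=a['color'],tp=cloud(a))
cv2.imwrite('pics/t2.png',cv2.resize(a['color'][100:260,60:320,::-1],None,fx=3,fy=3,interpolation=2))
o,A=fr();P=(cloud(a)-o)@A*1e3
m=(P[...,2]>52)&(abs(P[...,1]+56)<50)&(P[...,0]<20)&(P[...,0]>-200)
q=P[m];print(len(q),q.mean(0),cv2.minAreaRect(q[:,:2].astype(np.float32)),np.percentile(q[:,2],98))
d=np.load('d0.npz')
E
```

```text
time: 15.05
position: [0.51, 0.0778, 0.2315]
tool_rot: [-2.049, -2.35, 0.013]
ft_force: [1.2, -0.7, 0.5]
grip_width: 1.002
time: 15.68
position: [0.5507, -0.1996, 0.2318]
tool_rot: [-2.044, -2.361, 0.001]
ft_force: [1.1, -0.1, -0.2]
grip_width: 0.998
time: 16.3
position: [0.5644, -0.3104, 0.2294]
tool_rot: [-2.05, -2.355, 0.005]
ft_force: [0.2, 0.2, 0.1]
grip_width: 1.0
t 16.3 stn [347.2 -49.6 229.4] F [-0.2  0.2  0.1] g 1.0
delta tool [346.3  53.5  33. ] twist(world ccw) -0.01 -> tool 0.01
[[-1.0, -0.01, -0.013], [-0.01, 1.0, -0.015], [0.013, -0.015, -1.0]] q [-0.06  0.37  0.69  1.46 -0.23  1.41  0.77]
872 [-78.43100928 -55.78027785  71.97471784] ((-56.287193298339844, -50.68710708618164), (161.08843994140625, 70.83018493652344), 7.2844157218933105) 80.48623067048558
```

View pics/t2.png

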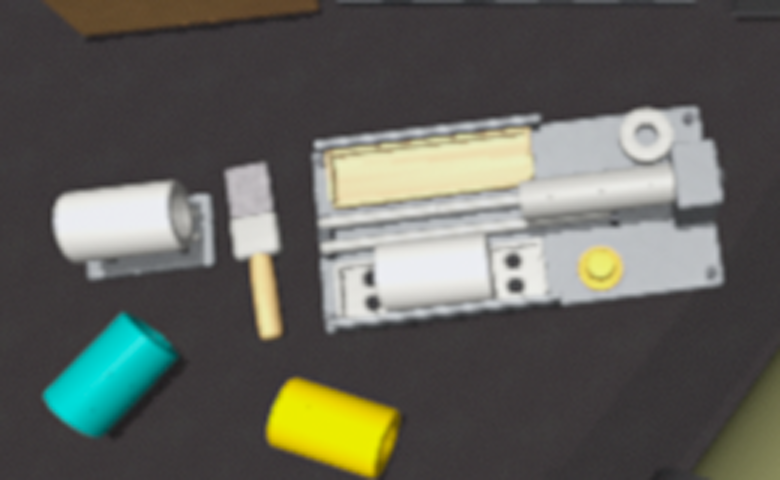

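The sleeve lies squarely in the holed tray (435,270), with its top at about 80 mm against 78 expected. The rack sleeve, brush, bearing, flange and decoys look undisturbed. Handing in.

```bash
python3 -m inch '[[1,0,0,0,0],[1,0,0,0,0],[1,0,0,0,0],[1,0,0,0,0],[1,0,0,0,0]]'; python3 -c "
from h import *
a=img('top');d=np.load('d1.npz');print(np.abs(a['color'][120:220,60:305].astype(int)-d['tc'][120:220,60:305]).max());print(ctrl.close_job())"
```

```text
time: 16.98
position: [0.5657, -0.3068, 0.2301]
tool_rot: [-2.044, -2.361, 0.001]
ft_force: [0.4, 0.1, 0.4]
grip_width: 0.997
10
the job is handed in; nothing more can be done
None
```

The sleeve on the rods did not fit the pin, so I laid it in the steel tray with the round holes and handed the job in at about 17 s.

- **Fit test:** I slid the sleeve gently along the rods until it stopped on the pin's tip, with its centre at x ≈ -48 mm. The gripper had been carrying part of its weight, so I let go and pushed again from behind with it lying free on the rods. It stayed put at 10.5 N.
- **Placing:** I lifted it, lowered it to about 1 mm above its resting height in the holed tray at x ≈ -84 mm, let go and moved the arm clear.
- **Last checks:** The final top view shows the sleeve lying square in the holed tray. Its top reads about 80 mm against 78 mm expected, roughly the camera error. It looked unchanged over the last half second or so. By eye, the waiting sleeve, brush, bearing, flange and the turquoise and yellow look-alikes had not moved.
- **Disagreements:**
  - The stop read 2–3 mm from the nominal -50 mm, in line with my error in locating the station.
  - A box-fit check of the sleeve's outline in the tray came out oversized (161 x 71 mm), because its mask also took in part of the pin. I relied on the picture and the height instead.

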